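Make up the goods train in the stock tray

TASK

Make up the goods train in the carrying tray, in the lane where the tank engine stands: the flat wagon straight behind the engine (at its bunker end), the guard's van last, and the covered van between the two, all upright on their wheels inside the lane and closed up, with no more than a finger's breadth between the buffers of one and the next. Set the container on top of the flat wagon, lengthwise, square and in the middle of its deck. Leave the engine, the coach and the open wagon where they stand.

Things in the scene. Friction and masses are not known exactly. Their poses are not given: they have to be found in the camera images.
- tray: Fixed plywood carrying tray, 560 (x) x 150 (y) mm; origin: centre of its underside, on the bench. Floor 8 mm above the bench. Two lanes along x, middle lines at y = +40 and -40 mm, each 44 mm wide between aluminium fences 3 mm thick whose tops are 13 mm above the bench. +x points to the robot's left (within about 0.1 rad).
- engine: Black model tank engine, red wheels, 110 mm over buffers, 32 wide, 48 high, 280 g; in either lane of the tray, near the tray's +x end. Origin: middle of length and width, at the wheels' underside; x lengthwise, z up. +x is the chimney end, pointing as the tray's +x; cab and bunker are at -x, the side where its train stands.
- flat_wagon: Low brown-red flat wagon, bare timber plank deck, 106 mm over buffers, ends alike. Deck body 92 x 32 mm, sides upright from 8 to 17 mm height, deck top (highest point) 17 mm. About 80 g, loose on the bench. Origin: middle of length and width, at the wheels' underside; x lengthwise, z up. 
- covered_van: Brown-red goods van, grey arched roof, 106 mm over buffers, ends alike. Body 94 mm long; sides 31 mm apart (33 at the eaves) from 12 to 40 mm height, ridge 46 mm. About 90 g, loose on the bench. Origin: middle of length and width, at the wheels' underside; x lengthwise, z up. 
- guards_van: Brown-red van, grey roof, 92 mm over buffers; raised lookout box on the roof at +x (top 56 mm), open railed platform at -x; may stand either way round. Sides 31 mm apart (33 at the eaves), 13 to 40 mm high, from x = -22 to +40 mm. About 80 g, loose on the bench. Origin: middle of length and width, at the wheels' underside; x lengthwise, z up. 
- container: Plain grey ribbed freight container, 70 (x, length) x 28 (y) x 30 (z) mm, about 60 g; origin at the centre of its underside. Loose on the bench.
- open_wagon: Brown-red open goods wagon without roof, 100 mm over buffers, 32 wide, 30 high, empty; on the bench. Not part of this train. Origin: middle of length and width, at the wheels' underside; x lengthwise, z up. 
- coach: Dark green passenger coach, long grey arched roof, 160 mm over buffers, 32 wide, 46 high; in the tray's other lane, beside the engine. Not part of this train. Origin: middle of length and width, at the wheels' underside; x lengthwise, z up. 
There are look-alikes about, which are no part of the job. Leave any green look-alike of the container alone.

How it is judged:
At the end, for the whole second after the job is handed in: In the engine's lane, on its floor, behind the engine: flat wagon, covered van, guard's van, upright, along the lane (0.15 rad, 12 mm of its middle), gaps under 24 mm. Container on the flat wagon's deck within 12 mm of its middle lengthwise, 6 mm across, 0.15 rad. All released, at rest (z of flat_wagon in the frame of tray between 0.005 and 0.012 m and angle between the x axis of each of flat_wagon, covered_van, guards_van and the x axis of tray, either way round below 0.15 rad and angle between each of flat_wagon, covered_van, guards_van, container's own z axis and vertical below 0.1 rad and z of covered_van in the frame of tray between 0.005 and 0.012 m and z of guards_van in the frame of tray between 0.005 and 0.012 m and ((y of engine in the frame of tray above 0 m and y of flat_wagon in the frame of tray between 0.028 and 0.052 m and y of covered_van in the frame of tray between 0.028 and 0.052 m and y of guards_van in the frame of tray between 0.028 and 0.052 m) or (y of engine in the frame of tray below 0 m and y of flat_wagon in the frame of tray between -0.052 and -0.028 m and y of covered_van in the frame of tray between -0.052 and -0.028 m and y of guards_van in the frame of tray between -0.052 and -0.028 m)) and horizontal distance between flat_wagon and engine between 0.105 and 0.132 m and x of flat_wagon in the frame of engine below -0.09 m and horizontal distance between covered_van and flat_wagon between 0.103 and 0.13 m and x of covered_van in the frame of engine below -0.19 m and horizontal distance between guards_van and covered_van between 0.096 and 0.123 m and x of guards_van in the frame of engine below -0.29 m and x of container in the frame of flat_wagon between -0.012 and 0.012 m and y of container in the frame of flat_wagon between -0.006 and 0.006 m and z of container in the frame of flat_wagon between 0.014 and 0.021 m and angle between the x axis of container and the x axis of flat_wagon, either way round below 0.15 rad and linear speed of each of flat_wagon, covered_van, guards_van, container below 0.02 m/s and angular speed of each of flat_wagon, covered_van, guards_van, container below 0.2 rad/s); the robot touches nothing.
It fails at once if the engine was moved by more than 15 mm (distance of engine from where it was at the start of the episode above 0.015 m).
It fails at once if the coach was moved by more than 15 mm (distance of coach from where it was at the start of the episode above 0.015 m).
It fails at once if the open wagon was moved by more than 15 mm (distance of open_wagon from where it was at the start of the episode above 0.015 m).
It also fails if it takes over 96 s, if anything falls off the work surface, if the arm or the gripper's body presses on something with over 40 N, if the wrist force passes 120 N, or if a joint passes its speed limit or range.

ROBOT

A 7-joint arm with a two-finger parallel gripper is mounted at the origin on the work surface. World frame = base frame: x ahead of the robot, y to its left, z up, the work surface at z = 0. Lengths are in m, angles in rad, forces in N, time in s.
With the tool pointing down it reaches from about 0.425 to 1.025 m from the base axis. Payload 9.4 kg.
Tool frame: the origin (TCP) lies midway between the tips of the shut fingers; the grasp point (between the pads) lies 19 mm behind it; z points along the fingers, y is the line along which they close (so a half turn about z gives the same grasp; the last joint's range is limited). The gripper opens to 85 mm and grips with 20 to 120 N. Pads are 22 mm wide; open, the fingers measure 114 mm over their backs; the gripper's body (76 mm by 85 mm) begins 54 mm behind the grasp point. The pads swing forward as they close: fully open they stand 13 mm farther back than shut.
Start: joints at [-0.077, 0.599, -0.003, 1.599, 0.002, 0.943, -0.08], TCP at [0.725, -0, 0.194] pointing down, gripper open.
Joint ranges: [-2.57, 2.57], [-0.35, 1.97], [-1.29, 1.29], [0.11, 2.56], [-1.05, 4.19], [0.11, 1.86], [-2.63, 2.63]. Speed limits (rad/s): [2.22, 2.22, 3.01, 3.01, 3.14, 3.14, 3.14].

INTERFACE

Orientations are given as a unit quaternion [x, y, z, w].
In Python, from workcell import bot gives the robot as it stands. The module is installed in compiled form; this text tells all that it offers.
- The arm moves only by the tool send_rows, never from a script. Its arguments are lists of equal length, an entry for each row: "xyz": the shift along the world's x, y, z in cm, a list of three; "spin": the turn about the world's z in degrees; "hand": the finger opening in cm, from 0 to 8.54. In form: {"xyz": [[x, y, z], ...], "spin": [spin, ...], "hand": [hand, ...]}. A call has 1 to 20 rows; each row is the pose to reach, as a shift and turn from the pose commanded when the call began; what a row does not reach only later rows make up. A row lasts 1/10 s, in which the tool goes at most 50 mm and 8.59 degrees, less where a joint would pass 70% of its speed; a pose out of reach is approached as far as the arm can. A call with a gripper value outside its range is refused whole. The fingers move at their own pace and stop on an object; the grip force is fixed at half the most. Time passes only in rows, so rows that repeat a pose let the fingers close. It gives the time, the measured TCP pose, the force, the opening and the grip force at its end, in the units of the state.
- bot.read_state(): the state, without advancing time (a new reading comes with each control period).
- bot.camera(name): name is "scene" or "side" or "wrist"; returns a dict with "img" (480x640x3 uint8, blue, green, red), "fovy" (degrees; the focal length in pixels is half the picture's height over the tangent of half this angle, whatever the lens; pixels are square), "cx", "cy" (the principal point, pixels), "k1" (the pictures are not rectified: a ray, as slopes to the right and down, at radius r is drawn at 1 + k1 r^2 times it, then the intrinsics apply), "world_from_camera" (4x4, takes a point from camera to world coordinates); the wrist camera has in their place "hand_eye" (4x4, takes a point from camera to tool coordinates, whose origin is the TCP and whose axes are the flange's). Camera axes: x right, y down, z forward; pixel columns grow to the right and rows downward; lengths in m; the calibration is good to about 2 mm. A picture is of the moment at which its call begins: read the wrist's pose just before it. There is no depth.
- bot.job_done(): hands the job in; it is judged then, once.
The state is a dict: "time": time; "qpos": joint angles; "qvel": joint speeds; "joint_efforts": joint torques, N m; "eef_pos": TCP position; "eef_rot": TCP orientation; "contact_force": force on the tool from outside, world axes, zero at the start; "moment": the same for the moment, N m; "opening": opening from 0.0 (shut) to 1.0 (fully open); "gripper_force": force on a finger pad.
Only numpy, scipy, OpenCV 4.12 (cv2) and the standard library are available. Lean on these libraries where they do the work, as an engineer would, in place of code of your own. Each camera call takes 0.05 s, during which the arm holds its last target. There are 200 camera calls.

## Working session

There is one attempt and no reset: what is moved stays moved. The work goes in short steps, Python scripts to look and compute and a tool call to move; the robot and the scene stay as the last step left them, time stands still between calls to the robot, and variables do not carry over. Pictures are saved under pics/ and viewed, at most 14 in all, crops included, and the job is handed in when it is done.

Besides the shell and the picture viewer there is one more tool, called by a JSON object that holds its "fn" and its "kwargs". send_rows: Moves the arm, as the interface text tells. Its arguments: {"type":"object","properties":{"xyz":{"type":"array","items":{"type":"array","items":{"type":"number"}}},"spin":{"type":"array","items":{"type":"number"}},"hand":{"type":"array","items":{"type":"number"}}},"required":["xyz","spin","hand"]}

```bash
mkdir -p pics; ls; cat > h.py <<'E'
import numpy as np, cv2
from workcell import bot
from scipy.spatial.transform import Rotation as R
def cam(n):
    s=bot.read_state(); c=bot.camera(n)
    if n=='wrist':
        T=np.eye(4);T[:3,:3]=R.from_quat(s['eef_rot']).as_matrix();T[:3,3]=s['eef_pos']
        c['T']=T@c['hand_eye']
    else: c['T']=c['world_from_camera']
    f=240/np.tan(np.radians(c['fovy'])/2)
    c['K']=np.array([[f,0,c['cx']],[0,f,c['cy']],[0,0,1.]]); c['D']=np.array([c['k1'],0,0,0.])
    return c
def rays(c,px):
    p=cv2.undistortPoints(np.array(px,float).reshape(-1,1,2),c['K'],c['D']).reshape(-1,2)
    return np.c_[p,np.ones(len(p))]@c['T'][:3,:3].T
def onz(c,px,z):
    d=rays(c,px); o=c['T'][:3,3]
    return o+d*((z-o[2])/d[:,2])[:,None]
def proj(c,P):
    M=np.linalg.inv(c['T']); 
    return cv2.projectPoints(np.array(P,float).reshape(-1,3),cv2.Rodrigues(M[:3,:3])[0],M[:3,3],c['K'],c['D'])[0].reshape(-1,2)
E
python3 - <<'E'
from h import *
for n in('scene','side','wrist'):
    c=cam(n); cv2.imwrite(f'pics/{n}0.png',c['img']); print(n,c['fovy'],c['k1'],c['T'].round(3).tolist())
print(bot.read_state())
E
```

```text
pics
scene 43.808825594676634 -0.007268666177334909 [[-0.068, 0.796, -0.601, 1.329], [0.998, 0.059, -0.035, -0.005], [0.007, -0.602, -0.798, 1.194], [0.0, 0.0, 0.0, 1.0]]
side 47.03732740434872 -0.1307884909592601 [[0.752, -0.418, 0.509, -0.219], [-0.659, -0.504, 0.559, -0.798], [0.023, -0.756, -0.655, 0.922], [0.0, 0.0, 0.0, 1.0]]
wrist 66.4271904171121 -0.02772865496935964 [[1.0, 0.001, -0.001, 0.724], [0.001, -0.945, -0.328, 0.085], [-0.001, 0.328, -0.945, 0.374], [0.0, 0.0, 0.0, 1.0]]
{'time': 0.15, 'qpos': array([-0.07669166,  0.59997477, -0.00255337,  1.59992423,  0.00181013,
        0.94290124, -0.079803  ]), 'qvel': array([ 5.72839393e-04, -3.06265643e-03, -9.32315947e-04, -1.31393261e-03,
        9.02498677e-05,  9.78352738e-04,  6.74009080e-04]), 'joint_efforts': array([ 2.03994307e-03, -7.76993966e+01,  1.56661626e+00, -2.58236039e+01,
        1.25704729e-02,  6.78423472e-03, -1.49589243e-05]), 'eef_pos': array([ 7.24610738e-01, -1.35368405e-05,  1.93098904e-01]), 'eef_rot': array([ 7.07085024e-01,  7.07128281e-01, -4.65871399e-04, -3.82460513e-04]), 'contact_force': array([0.2625728 , 0.02335994, 0.56878901]), 'moment': array([-0.03775292,  0.03582005,  0.02180891]), 'gripper_force': 0.0, 'opening': 1.001323859145427}
```

View pics/scene0.png

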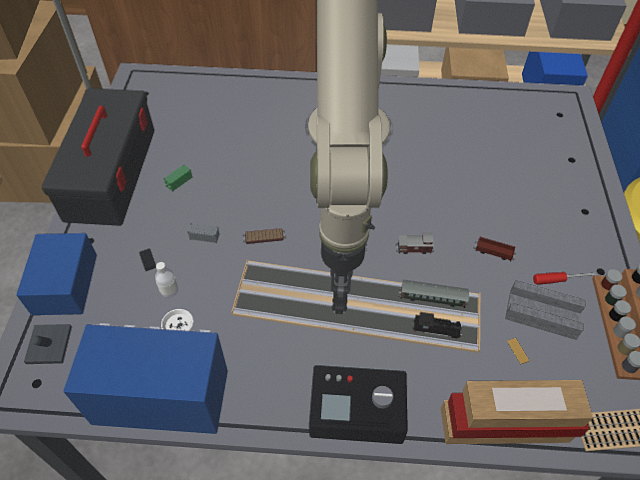

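View pics/side0.png

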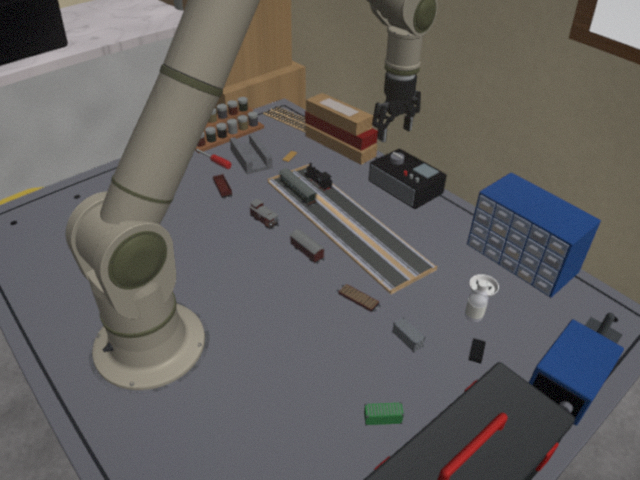

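The scene shows the tray with the engine in the far lane (440,325), coach in the near lane (435,292), guard's van (415,243), open wagon (495,248), flat wagon (264,236), grey container (203,232). The side view shows the covered van at (307,245).

View pics/wrist0.png

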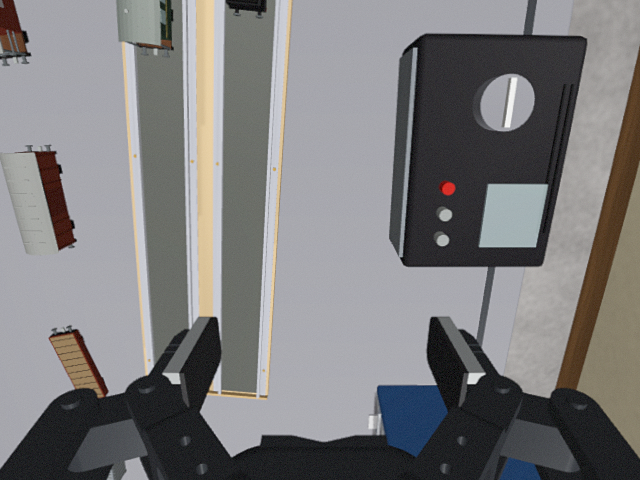

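```bash
python3 - <<'E'
from h import *
c=cam('scene');s=cam('side')
for n,p,z in [('container',(203,232),.02),('flat',(264,236),.017),('guard',(415,243),.03),('open',(495,248),.015),('engine',(440,325),.03),('coach',(435,292),.03),
 ('trayA',(247,262),.008),('trayB',(234,313),.008),('trayC',(480,290),.008),('trayD',(479,349),.008)]: print(n,onz(c,[p],z).round(3))
for n,p,z in [('container',(408,333),.02),('flat',(358,297),.012),('covered',(307,245),.03),('guard',(264,214),.03),('open',(222,186),.02)]: print(n,onz(s,[p],z).round(3))
E
```

```text
container [[ 0.437 -0.347  0.02 ]]
flat [[ 0.436 -0.194  0.017]]
guard [[0.44  0.178 0.03 ]]
open [[0.429 0.377 0.015]]
engine [[0.664 0.227 0.03 ]]
coach [[0.578 0.22  0.03 ]]
trayA [[ 0.511 -0.227  0.008]]
trayB [[ 0.654 -0.237  0.008]]
trayC [[0.55  0.33  0.008]]
trayD [[0.705 0.314 0.008]]
container [[ 0.436 -0.349  0.02 ]]
flat [[ 0.434 -0.196  0.012]]
covered [[0.448 0.003 0.03 ]]
guard [[0.441 0.174 0.03 ]]
open [[0.433 0.369 0.02 ]]
```

The wrist view shows both lanes of the tray running up the picture (fence marks around x=130–280), the covered van at (35,205), the flat wagon at (78,360), and the control box on the right. Coarse positions agree across the two views. I'll take closer looks.

{"fn": "send_rows", "kwargs": {"xyz": [[-5,-5,1],[-10,-10,2],[-15,-15,3],[-20,-20,4],[-22,-24,5],[-22,-24,5],[-22,-24,5],[-22,-24,5],[-22,-24,5],[-22,-24,5],[-22,-24,5]], "spin": [0,0,0,0,0,0,0,0,0,0,0], "hand": [8.5,8.5,8.5,8.5,8.5,8.5,8.5,8.5,8.5,8.5,8.5]}}

```text
time: 1.35
eef_pos: [0.5058, -0.2387, 0.2434]
eef_rot: [0.706, 0.708, 0.0, -0.0]
contact_force: [1.0, -0.5, 0.3]
opening: 0.992
gripper_force: 0.0
```

```bash
python3 - <<'E'
from h import *
import pickle
c=cam('wrist'); cv2.imwrite('pics/wA.png',c['img']); pickle.dump(c,open('wA.pkl','wb')); print(c['T'].round(3)[:3,3])
E
```

```text
[ 0.504 -0.153  0.424]
```

View pics/wA.png

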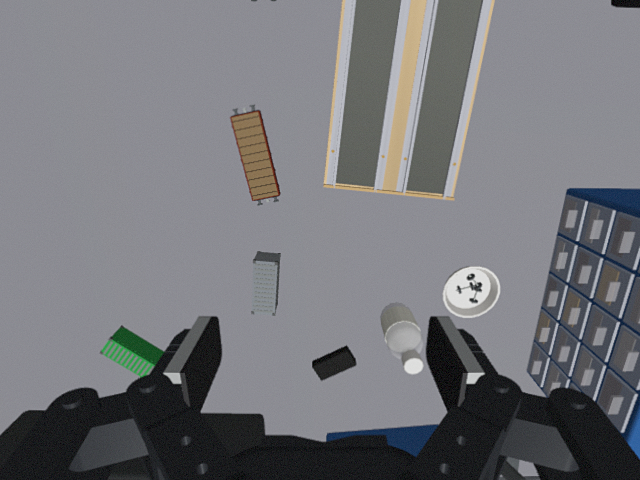

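{"fn": "send_rows", "kwargs": {"xyz": [[1,5,0],[2,10,0],[2,15,0],[2,20,0],[2,25,0],[2,30,0],[2,32,0],[2,32,0],[2,32,0],[2,32,0]], "spin": [0,0,0,0,0,0,0,0,0,0], "hand": [8.5,8.5,8.5,8.5,8.5,8.5,8.5,8.5,8.5,8.5]}}

```text
time: 2.4
eef_pos: [0.525, 0.079, 0.2436]
eef_rot: [0.707, 0.707, -0.0, 0.0]
contact_force: [0.2, 0.2, 0.1]
opening: 0.996
gripper_force: 0.0
```

```bash
python3 - <<'E'
from h import *
import pickle
c=cam('wrist'); cv2.imwrite('pics/wB.png',c['img']); pickle.dump(c,open('wB.pkl','wb')); print(c['T'].round(3)[:3,3])
E
```

```text
[0.524 0.165 0.424]
```

View pics/wB.png

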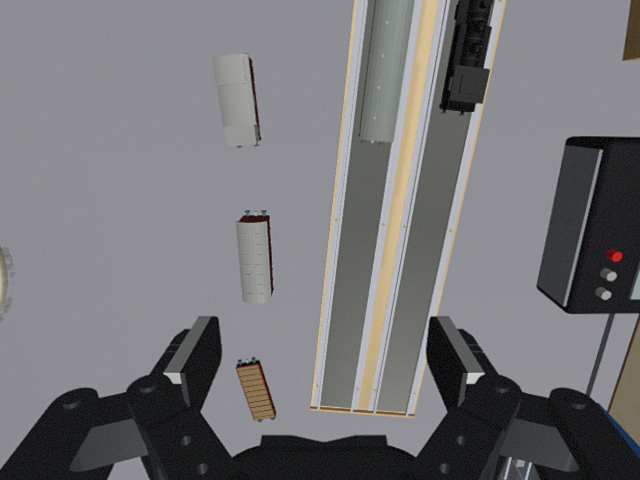

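wA shows the flat wagon deck with corners near (231,115),(260,110),(280,196),(250,202), the grey container at (265,285), the green decoy at (133,350) and the tray end (324,186)–(453,198). wB shows the covered van (255,258), the guard's van with its lookout box at the top (+y) (237,100), and the engine bunker ending near (458,112). Zooming with one montage.

```bash
python3 - <<'E'
from h import *
A=cv2.imread('pics/wA.png');B=cv2.imread('pics/wB.png')
def crop(I,x,y,w,h): return cv2.resize(I[y:y+h,x:x+w],None,fx=4,fy=4,interpolation=cv2.INTER_NEAREST)
o=np.zeros((600,800,3),np.uint8)
def put(c,x,y): o[y:y+c.shape[0],x:x+c.shape[1]]=c
put(crop(B,205,45,64,110),0,0)      # guard
put(crop(A,245,245,45,75),260,0)   # container
put(crop(B,230,205,50,105),450,0)    # covered
put(crop(B,435,60,36,60),656,0)      # engine rear (px 435..)
put(crop(A,225,100,60,75),260,300) #flat
put(crop(A,310,170,85,38),450,430)
cv2.imwrite('pics/m1.png',o)
E
```

```text
(no output)
```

View pics/m1.png

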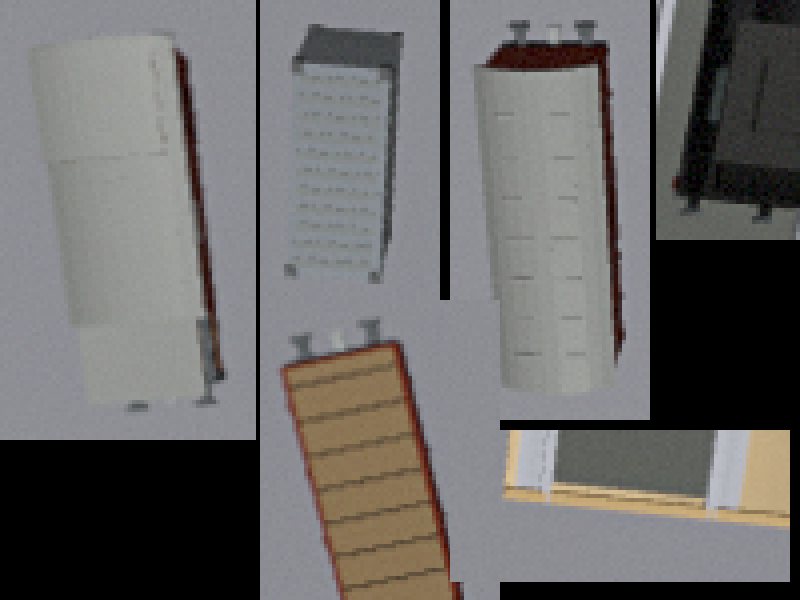

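```bash
python3 - <<'E'
from h import *
import pickle
A=pickle.load(open('wA.pkl','rb'));B=pickle.load(open('wB.pkl','rb'))
def g(ox,oy,mx,my,pts): return [((x-mx)/4+ox-.375,(y-my)/4+oy-.375) for x,y in pts]
def show(n,P): print(n,(P[:,:2]*1000).round(1).tolist())
show('guard roof bottomcorners z40',onz(B,g(205,45,0,0,[(72,327),(200,320)]),.04))
show('guard lower seg bottom z40/z13',onz(B,g(205,45,0,0,[(88,403),(208,400)]),.04)); show('',onz(B,g(205,45,0,0,[(88,403),(208,400)]),.013))
show('guard top z40,z56',onz(B,g(205,45,0,0,[(30,48),(175,38)]),.04)); show('',onz(B,g(205,45,0,0,[(30,48),(175,38)]),.056))
show('box low edge z56',onz(B,g(205,45,0,0,[(47,162),(165,155)]),.056))
show('buffers z12',onz(B,g(205,45,0,0,[(137,408),(206,400)]),.012))
show('container top',onz(A,g(245,245,260,0,[(294,64),(390,64),(381,282),(288,274)]),.03))
show('covered z41 roof',onz(B,g(230,205,450,0,[(476,68),(604,68),(618,388),(502,388)]),.041))
show('covered bufs z12',onz(B,g(230,205,450,0,[(519,22),(586,22)]),.012))
show('eng buf z20',onz(B,g(435,60,656,0,[(690,212),(763,218)]),.02))
show('flat deck',onz(A,[(230.5,116),(259.5,110.5),(280,196),(250.5,202)],.017))
show('flat bufs top z12',onz(A,g(225,100,260,300,[(301,336),(370,322)]),.012))
show('tray end corners A z8',onz(A,[(324.5,186),(453.5,198)],.008))
show('tray end corners B z8',onz(B,[(310.5,408),(414,414)],.008))
show('tray far edges B z8',onz(B,[(355,1),(506,1)],.008))
# fences of engine lane: dark strip columns
for n,c,rows in(('A',A,(40,100,160)),('B',B,(130,200,300,380))):
    I=c['img'].astype(int)
    for r in rows:
        L=I[r].max(1); dark=(L<115)&(L>70)&(np.ptp(I[r],axis=1)<25)
        x=np.arange(640); x0=310; d=dark.copy(); d[:x0]=0; d[540:]=0
        idx=np.flatnonzero(d); s=[q for q in np.split(idx,np.flatnonzero(np.diff(idx)>1)+1) if len(q)>12]
        for q in s:
            P=onz(c,[(q[0]-.5,r),(q[-1]+.5,r)],.008); print(n,r,q[0],q[-1],(P[:,:2]*1000).round(1).tolist())
E
```

```text
guard roof bottomcorners z40 [[422.7, 155.5], [455.0, 157.0]]
guard lower seg bottom z40/z13 [[425.2, 136.9], [455.9, 137.5]]
 [[418.2, 135.0], [451.1, 135.7]]
guard top z40,z56 [[418.0, 219.1], [452.7, 221.0]]
 [[422.4, 216.8], [455.7, 218.7]]
box low edge z56 [[424.2, 192.7], [451.8, 194.0]]
buffers z12 [[431.3, 133.5], [450.3, 135.6]]
container top [[423.5, -310.9], [451.3, -310.8], [445.7, -382.5], [417.4, -379.8]]
covered z41 roof [[429.0, 56.6], [463.8, 56.6], [463.0, -40.7], [428.9, -40.8]]
covered bufs z12 [[435.3, 62.2], [454.7, 62.2]]
eng buf z20 [[648.8, 168.8], [668.1, 167.5]]
flat deck [[406.4, -152.3], [437.3, -146.9], [455.7, -237.8], [422.0, -244.7]]
flat bufs top z12 [[410.4, -144.9], [428.9, -141.4]]
tray end corners A z8 [[505.8, -227.9], [654.9, -241.2]]
tray end corners B z8 [[505.2, -229.6], [654.7, -241.1]]
tray far edges B z8 [[555.0, 273.4], [705.1, 274.9]]
A 40 352 394 [[532.6, -78.6], [576.3, -78.3]]
A 40 432 474 [[614.0, -78.0], [658.0, -77.4]]
A 100 345 385 [[526.6, -136.0], [570.2, -135.8]]
A 100 422 462 [[608.6, -135.5], [652.4, -135.0]]
A 160 338 377 [[520.2, -198.8], [564.8, -198.6]]
A 160 412 449 [[602.8, -198.3], [645.4, -198.1]]
B 130 428 467 [[637.2, 150.9], [681.1, 151.2]]
B 200 345 382 [[548.1, 73.1], [592.0, 73.2]]
B 200 415 452 [[629.1, 73.2], [673.3, 73.3]]
B 300 333 366 [[535.3, -56.0], [578.5, -56.0]]
B 300 397 430 [[616.7, -56.1], [660.1, -56.2]]
```

The measurements check out: lanes measure 44 mm wide, the deck 93×32 mm, the container 70×28 mm and the guard's van body 62 mm. The lookout box is at +y. Engine lane: x = 644 + 0.100·y mm, and the engine's rear buffers are near (658,168). Flat wagon centre is (430,-195), +10.8°.

{"fn": "send_rows", "kwargs": {"xyz": [[-3,-5,-1],[-5,-10,-3],[-7,-15,-6],[-9,-20,-9],[-9.5,-25,-12],[-9.5,-27.4,-15],[-9.5,-27.4,-17],[-9.5,-27.4,-17],[-9.5,-27.4,-17],[-9.5,-27.4,-17],[-9.5,-27.4,-17]], "spin": [3,6,9,10.8,10.8,10.8,10.8,10.8,10.8,10.8,10.8], "hand": [8.5,8.5,8.5,8.5,8.5,8.5,8.5,8.5,8.5,8.5,8.5]}}

```text
time: 3.55
eef_pos: [0.4311, -0.1934, 0.0752]
eef_rot: [0.637, 0.771, 0.001, 0.001]
contact_force: [0.4, 0.5, -0.2]
opening: 0.993
gripper_force: 0.0
```

```bash
python3 - <<'E'
from h import *
c=cam('wrist'); cv2.imwrite('pics/w1.png',c['img']); s=bot.read_state(); print(s['eef_pos'],R.from_quat(s['eef_rot']).as_euler('xyz',degrees=True), s['contact_force'])
E
```

```text
[ 0.43103451 -0.19339004  0.07518921] [1.79860694e+02 6.60234659e-02 1.00884098e+02] [-0.54606062  0.03121159 -0.03585228]
```

View pics/w1.png

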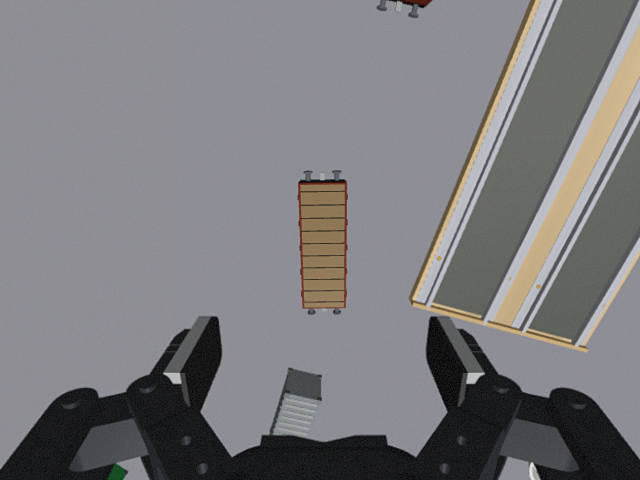

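The wagon appears upright and aligned at (300–347, 181–308), laterally centred between the fingers (middle ≈ 324).

```bash
cat > m.py <<'E'
from h import *
# undo: pose of last pic from current state (arm not moved since)
E
python3 - <<'E'
from h import *
c=cam('wrist'); P=onz(c,[(299.5,181.5),(347,180.5),(346,307.5),(303,308)],.017);print(P[:,:2].round(4).tolist(),P.mean(0)); d=(P[0]+P[1]-P[2]-P[3])[:2]/2; print(np.linalg.norm(d),np.degrees(np.arctan2(-d[0],d[1])))
E
```

```text
[[0.4063, -0.1517], [0.4365, -0.1452], [0.4554, -0.2365], [0.4245, -0.2429]] [ 0.43068377 -0.19408386  0.017     ]
0.09308991046079901 11.4920559597213
```

{"fn": "send_rows", "kwargs": {"xyz": [[0,-0.1,-3],[0,-0.1,-5.5],[0,-0.1,-6.7],[0,-0.1,-6.7],[0,-0.1,-6.7],[0,-0.1,-6.7],[0,-0.1,-6.7],[0,-0.1,-6.7],[0,-0.1,-6.7],[0,-0.1,-6.7],[0,-0.1,-6.7],[0,-0.1,-6.7],[0,-0.1,-6.7],[0,-0.1,-6.7],[0,-0.1,-6.7],[0,-0.1,-6.7]], "spin": [0.5,0.5,0.5,0.5,0.5,0.5,0.5,0.5,0.5,0.5,0.5,0.5,0.5,0.5,0.5,0.5], "hand": [7,6,5,5,5,2,2,2,2,2,2,2,2,2,2,2]}}

```text
time: 5.25
eef_pos: [0.43, -0.195, 0.0068]
eef_rot: [0.634, 0.773, -0.0, 0.0]
contact_force: [0.0, 0.6, -0.5]
opening: 0.236
gripper_force: 0.0
```

The fingers shut to 20 mm with no force, so the grasp needs a look.

```bash
python3 - <<'E'
from h import *
c=cam('wrist'); s=cam('side'); 
p=proj(s,[.43,-.195,.01])[0].astype(int); print(p)
k=s['img'][p[1]-60:p[1]+60,p[0]-65:p[0]+65]
o=np.zeros((480,800,3),np.uint8); o[:300,:400]=cv2.resize(c['img'],(400,300)); o[:369,400:]=cv2.resize(k,(400,369),interpolation=cv2.INTER_CUBIC)
cv2.imwrite('pics/g1.png',o); print(bot.read_state()['opening'],bot.read_state()['gripper_force'])
E
```

```text
[356 298]
0.23749447761839226 0.0
```

View pics/g1.png

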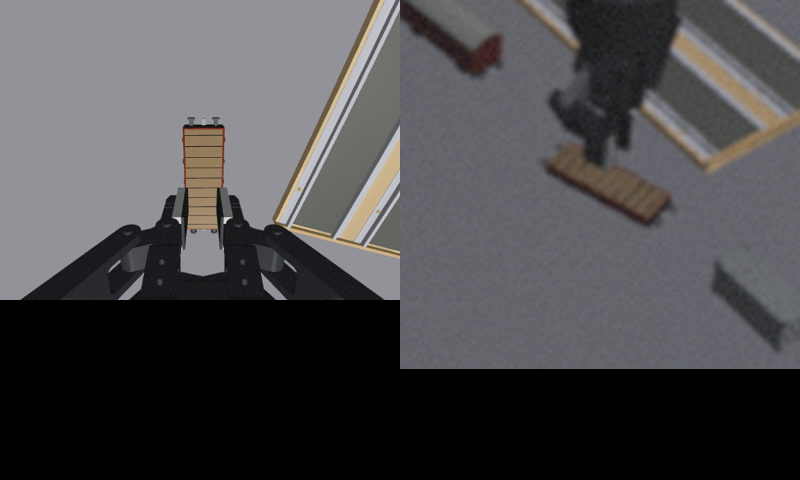

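The fingers closed above the deck, with no harm done. So the tips sit farther back at this opening than I assumed. I'll compute the actual tip position from the wrist pictures.

```bash
python3 - <<'E'
from h import *
c=cam('wrist'); cv2.imwrite('pics/w2.png',c['img'])
H=c['hand_eye']
def tip(px,xt):
    p=cv2.undistortPoints(np.array(px,float).reshape(-1,1,2),c['K'],c['D']).reshape(-1,2)
    d=np.c_[p,np.ones(len(p))]@H[:3,:3].T; o=H[:3,3]
    return (o+d*((xt-o[0])/d[:,0])[:,None])*1000
print(H.round(3))
for xt in(.011,-.011):
  print(xt,'open',tip([(219,317),(428,317)],xt).round(1).tolist(),'20mm',tip([(299,301),(350,301)],xt).round(1).tolist())
k=cv2.resize(c['img'][270:400,240:410],None,fx=4,fy=4,interpolation=cv2.INTER_NEAREST); cv2.imwrite('pics/g2.png',k)
E
```

```text
[[ 0.001 -0.945 -0.327  0.086]
 [ 1.     0.001  0.001 -0.001]
 [-0.    -0.327  0.945 -0.181]
 [ 0.     0.     0.     1.   ]]
0.011 open [[11.0, -42.2, -53.8], [11.0, 40.3, -53.7]] 20mm [[11.0, -11.4, -40.4], [11.0, 10.4, -40.4]]
-0.011 open [[-11.0, -54.3, -16.5], [-11.0, 52.5, -16.4]] 20mm [[-11.0, -14.5, 0.9], [-11.0, 13.8, 0.9]]
```

View pics/g2.png

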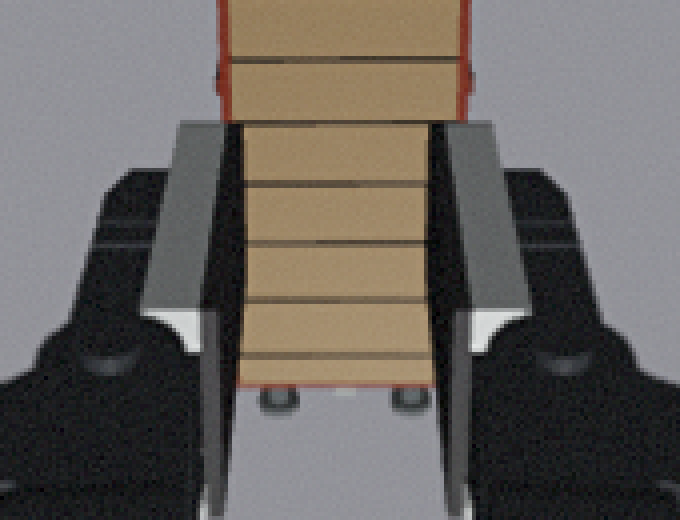

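```bash
python3 - <<'E'
from h import *
s=bot.read_state(); M=R.from_quat(s['eef_rot']).as_matrix(); t=s['eef_pos']
c=cam('side'); k=cam('scene')
for z in(0,-.01,-.02,-.03,-.04):
    P=[t+M@np.array([x,y,z]) for x in(-.011,.011) for y in(-.01,-.02,.01,.02)]
    a=proj(c,P)-[356-65,298-60]; a=a*3.077+[400,0]; i=a[:,1].argmax()
    b=proj(k,P); j=b[:,1].argmax(); print(z,'crop lowest',a[i].round(0),'scene lowest',b[j].round(1), 'h',P[0][2].round(3))
I=k['img'];p=proj(k,[.43,-.195,.01])[0].astype(int)
g=I[p[1]-40:p[1]+25,p[0]-30:p[0]+30]
o=np.zeros((520,760,3),np.uint8);o[:520,:480]=cv2.resize(g,(480,520),interpolation=cv2.INTER_NEAREST); print(p-[30,40])
i=c['img'][298-40:298+25,356-30:356+30]; cv2.imwrite('pics/g3.png',np.hstack([cv2.resize(g,(400,433),interpolation=0),cv2.resize(i,(400,433),interpolation=0)]))
E
```

```text
0 crop lowest [598. 210.] scene lowest [260.4 243.5] h 0.007
-0.01 crop lowest [598. 200.] scene lowest [260.1 241.1] h 0.017
-0.02 crop lowest [599. 191.] scene lowest [259.8 238.6] h 0.027
-0.03 crop lowest [600. 181.] scene lowest [259.5 236.1] h 0.037
-0.04 crop lowest [601. 172.] scene lowest [259.3 233.6] h 0.047
[234 195]
```

View pics/g3.png

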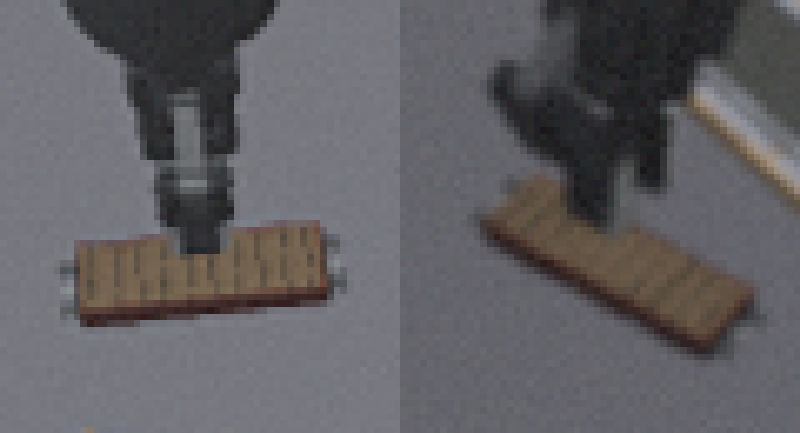

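Both outside views put the fingertips about 232 px (scene) and 168 px (crop), i.e. some 40 mm behind the reported TCP. The wrist view gives the same, so the stated tip offset is off by ~40 mm. I'll open and lower in steps beside the deck, watching the force.

{"fn": "send_rows", "kwargs": {"xyz": [[0,0,0],[0,0,0],[0,0,0],[0,0,0],[0,0,-0.5],[0,0,-1],[0,0,-1.5],[0,0,-2],[0,0,-2.4],[0,0,-2.4],[0,0,-2.4]], "spin": [0,0,0,0,0,0,0,0,0,0,0], "hand": [5,5,5,5,5,5,5,5,5,5,5]}}

```text
time: 6.6
eef_pos: [0.4299, -0.195, -0.0174]
eef_rot: [0.634, 0.773, -0.0, -0.0]
contact_force: [0.3, -0.1, 0.3]
opening: 0.586
gripper_force: 0.0
```

```bash
cat > tip.py <<'E'
from h import *
s=bot.read_state(); M=R.from_quat(s['eef_rot']).as_matrix(); t=s['eef_pos']; k=cam('scene')
print(t,s['contact_force'].round(1),s['opening'],s['gripper_force'])
E
python3 tip.py; python3 - <<'E'
from h import *
c=cam('wrist'); g=cv2.cvtColor(c['img'],cv2.COLOR_BGR2GRAY); 
# finger's tip row at columns either side
w=(g[:, 240:410]<45)
H=c['hand_eye']
for col in range(262,300,4): 
    r=np.flatnonzero(g[260:420,col]<75); print(col, r[0]+260 if len(r) else None, end='; ')
E
```

```text
[ 0.4299018  -0.19496392 -0.01738624] [ 0.3 -0.1  0.3] 0.5857915093477549 0.0
262 304; 266 325; 270 None; 274 None; 278 None; 282 None; 286 None; 290 260; 294 271; 298 271;
```

No contact at TCP z = −17 mm, which confirms the offset. I'll keep probing.

{"fn": "send_rows", "kwargs": {"xyz": [[0,0,-0.3],[0,0,-0.6],[0,0,-0.9],[0,0,-1.1],[0,0,-1.2],[0,0,-1.2]], "spin": [0,0,0,0,0,0], "hand": [5,5,5,5,5,5]}}

```text
time: 7.3
eef_pos: [0.4299, -0.195, -0.0294]
eef_rot: [0.634, 0.773, -0.0, -0.0]
contact_force: [0.6, 1.0, 0.0]
opening: 0.581
gripper_force: 0.0
```

{"fn": "send_rows", "kwargs": {"xyz": [[0,0,0],[0,0,0],[0,0,0],[0,0,0],[0,0,0],[0,0,0]], "spin": [0,0,0,0,0,0], "hand": [2.6,2.6,2.6,2.6,2.6,2.6]}}

```text
time: 7.9
eef_pos: [0.4301, -0.1951, -0.0289]
eef_rot: [0.634, 0.773, 0.0, 0.0]
contact_force: [-0.4, 0.1, 5.9]
opening: 0.35
gripper_force: 59.2
```

Gripped at ~30 mm opening with 59 N. Lifting.

{"fn": "send_rows", "kwargs": {"xyz": [[0,0,1],[0,0,3],[0,0,5],[0,0,8],[0,0,8],[0,0,8]], "spin": [0,0,0,0,0,0], "hand": [2.6,2.6,2.6,2.6,2.6,2.6]}}

```text
time: 8.5
eef_pos: [0.4304, -0.1953, 0.0517]
eef_rot: [0.634, 0.773, 0.0, 0.001]
contact_force: [0.8, -0.9, -0.8]
opening: 0.351
gripper_force: 59.8
```

```bash
python3 tip.py; python3 - <<'E'
from h import *
c=cam('wrist');k=cam('scene'); p=proj(k,[.43,-.195,.07])[0].astype(int)
g=k['img'][p[1]-35:p[1]+40,p[0]-35:p[0]+35]
cv2.imwrite('pics/g4.png',np.hstack([c['img'][160:460,160:500],cv2.resize(g,(320,300),interpolation=0)]));print(p)
E
```

```text
[ 0.43041438 -0.19527077  0.05167194] [ 0.8 -0.9 -0.8] 0.35087936228893407 59.79555130004883
[262 220]
```

View pics/g4.png

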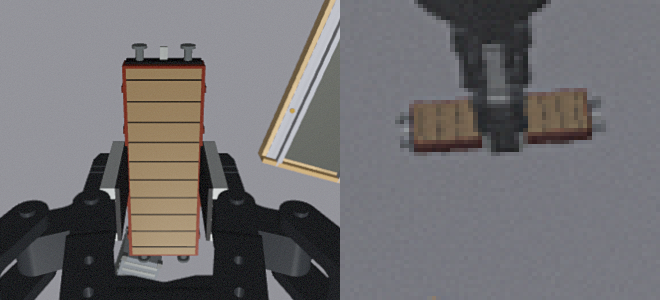

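The flat wagon hangs level, deck corners at (283,226),(365,224),(358,415),(290,414) in the wrist image.

```bash
cat > grip.py <<'E'
from h import *
def rep(px,z):
    s=bot.read_state(); c=cam('wrist'); P=onz(c,px,z); d=(P[0]+P[1]-P[2]-P[3])[:2]/2
    m=P.mean(0)[:2]; e=s['eef_pos']; u=d/np.linalg.norm(d)
    print('ctr',m*1000,'len',np.linalg.norm(d),'ang',np.degrees(np.arctan2(-d[0],d[1])),'tcp',e*1000,'tool ang',R.from_quat(s['eef_rot']).as_euler('xyz',degrees=True)[2]-90,'along',np.dot(m-e[:2],u)*1000)
E
python3 -c "
from grip import *
rep([(283,226),(365,224),(358,415),(290,414)],.0976)"
```

```text
ctr [ 428.59528532 -193.60201176] len 0.0909809906285981 ang 11.402374086258977 tcp [ 429.53448669 -194.8276169    50.17252897] tool ang 11.307269575078763 along 1.3870935439223273
```

{"fn": "send_rows", "kwargs": {"xyz": [[3,4,0],[6,8,0],[9,12,0],[12,16,0],[15,20,0],[18,24,0],[21,28,0],[22.4,30.2,-1],[22.4,30.2,-3],[22.4,30.2,-5],[22.4,30.2,-5],[22.4,30.2,-5],[22.4,30.2,-5]], "spin": [-2,-4,-6,-8,-10,-12,-14,-16,-17,-17,-17,-17,-17], "hand": [2.6,2.6,2.6,2.6,2.6,2.6,2.6,2.6,2.6,2.6,2.6,2.6,2.6]}}

```text
time: 10.0
eef_pos: [0.6544, 0.1067, 0.0013]
eef_rot: [0.742, 0.671, 0.0, 0.0]
contact_force: [0.7, -0.3, -0.4]
opening: 0.357
gripper_force: 59.7
```

```bash
python3 - <<'E'
from h import *
s=bot.read_state();print(s['eef_pos']*1000,R.from_quat(s['eef_rot']).as_euler('xyz',degrees=True))
c=cam('wrist');cv2.imwrite('pics/w5.png',c['img'])
import pickle;pickle.dump(c,open('w5.pkl','wb'))
E
```

```text
[654.35830432 106.7171469    1.31583147] [1.79969939e+02 2.07205626e-03 8.42790237e+01]
```

View pics/w5.png

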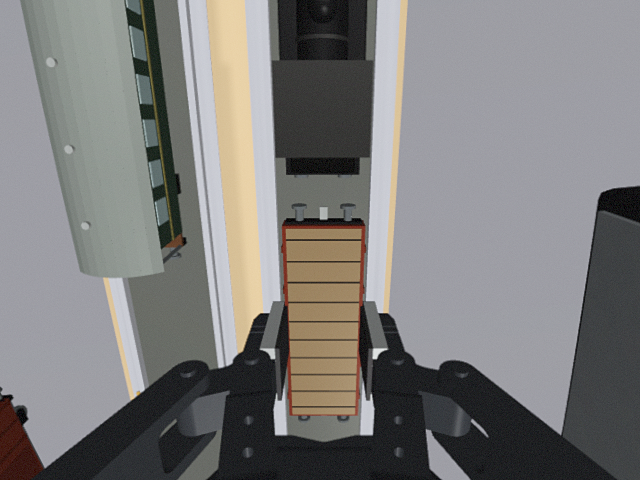

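The wagon is squarely above the lane behind the engine, whose rear buffers are near (296,176),(345,175). The lane fences are symmetric about it. Lowering.

```bash
python3 - <<'E'
from h import *
import pickle
c=pickle.load(open('w5.pkl','rb'))
print(onz(c,[(296,177),(345,176)],.02)*1000, onz(c,[(299,206),(347,206)],.012+.0302)*1000, onz(c,[(283,226),(363,225),(357,414),(290,415)],.0472).mean(0)*1000)
E
```

```text
[[647.05905497 167.92108909  20.        ]
 [668.55474328 166.22384028  20.        ]] [[648.81554448 159.88723871  42.2       ]
 [667.42443905 158.03666599  42.2       ]] [653.035072   106.83416226  47.2       ]
```

{"fn": "send_rows", "kwargs": {"xyz": [[0,0,-0.8],[0,0,-1.6],[0,0,-2],[0,0,-2.1],[0,0,-2.15],[0,0,-2.15],[0,0,-2.15]], "spin": [0,0,0,0,0,0,0], "hand": [2.6,2.6,2.6,2.6,2.6,2.6,2.6]}}

```text
time: 10.75
eef_pos: [0.6542, 0.107, -0.0207]
eef_rot: [0.741, 0.671, 0.0, 0.0]
contact_force: [0.3, 0.3, -0.2]
opening: 0.351
gripper_force: 59.8
```

{"fn": "send_rows", "kwargs": {"xyz": [[0,0,0],[0,0,0],[0,0,0],[0,0,0],[0,0,1],[0,0,4],[0,0,8],[-2,-4,9],[-4,-8,9],[-6,-12,9],[-8,-16,9],[-10,-20,9],[-12,-24,9],[-14,-28,9],[-16,-32,9],[-18,-36,9],[-20,-40,9],[-22,-45.3,9],[-22,-45.3,9],[-22,-45.3,9]], "spin": [0,0,0,0,0,0,0,0,0,0,0.9,0.9,0.9,0.9,0.9,0.9,0.9,0.9,0.9,0.9], "hand": [4.2,4.2,4.2,4.2,4.2,4.2,4.2,6,6,6,6,6,6,6,6,6,6,6,6,6]}}

```text
time: 12.75
eef_pos: [0.4329, -0.3482, 0.0699]
eef_rot: [0.738, 0.675, -0.0, 0.001]
contact_force: [-0.0, 1.1, 0.3]
opening: 0.701
gripper_force: 0.0
```

```bash
cat > blob.py <<'E'
from h import *
# measure a top face: mask by hue/brightness inside a projected window round a guess
def rect(c,mask,z,guess,rad=70):
    p=proj(c,[[guess[0],guess[1],z]])[0]; m=np.zeros(mask.shape,np.uint8); cv2.circle(m,tuple(int(v) for v in p),rad,255,-1)
    m=cv2.morphologyEx(mask.astype(np.uint8)*255&m,cv2.MORPH_OPEN,np.ones((3,3)))
    n,l,st,_=cv2.connectedComponentsWithStats(m); i=1+st[1:,4].argmax()
    k=max(cv2.findContours((l==i).astype(np.uint8),0,2)[0],key=cv2.contourArea)
    W=onz(c,k.reshape(-1,2),z)[:,:2].astype(np.float32)*1000
    (cx,cy),(w,h),a=cv2.minAreaRect(W); b=cv2.boxPoints(((cx,cy),(w,h),a))
    e=[b[1]-b[0],b[2]-b[1]]; d=max(e,key=np.linalg.norm); d=d*np.sign(d[1])
    print('px',p.round(),'ctr',round(cx,1),round(cy,1),'size',round(max(w,h),1),round(min(w,h),1),'ang',round(float(np.degrees(np.arctan2(-d[0],d[1]))),1),st[i,:4])
E
python3 - <<'E'
from blob import *
s=bot.read_state();print(s['eef_pos']*1000,s['opening'])
c=cam('wrist');cv2.imwrite('pics/w6.png',c['img']); I=c['img'].astype(int)
p=proj(c,[.4345,-.346,.03])[0].astype(int); print(p, I[p[1]-3:p[1]+4:3,p[0]-2], 'bench',I[p[1],p[0]+80])
h=cv2.cvtColor(c['img'],cv2.COLOR_BGR2HSV); 
k=cv2.resize(c['img'][max(p[1]-120,0):p[1]+120,p[0]-120:p[0]+120],None,fx=2,fy=2);cv2.imwrite('pics/k6.png',k)
E
```

```text
[ 432.90670019 -348.21067158   69.88454518] 0.7005101308831768
[327 253] [[153 146 140]
 [141 139 138]
 [148 143 138]] bench [149 144 141]
```

{"fn": "send_rows", "kwargs": {"xyz": [[0.15,0.2,-3],[0.15,0.2,-6],[0.15,0.2,-8],[0.15,0.2,-9.4],[0.15,0.2,-9.8],[0.15,0.2,-9.8],[0.15,0.2,-9.8],[0.15,0.2,-9.8],[0.15,0.2,-9.8],[0.15,0.2,-9.8],[0.15,0.2,-9.8],[0.15,0.2,-9.8]], "spin": [0,0,0,0,0,0,0,0,0,0,0,0], "hand": [6,6,6,6,6,2.2,2.2,2.2,2.2,2.2,2.2,2.2]}}

```text
time: 14.0
eef_pos: [0.4361, -0.3443, -0.0276]
eef_rot: [0.736, 0.677, 0.0, 0.001]
contact_force: [-0.6, 1.9, 7.2]
opening: 0.318
gripper_force: 60.4
```

{"fn": "send_rows", "kwargs": {"xyz": [[0,0,1],[0,0,4],[0,0,8],[0,0,10],[0,0,10],[0,0,10]], "spin": [0,0,0,0,0,0], "hand": [2.2,2.2,2.2,2.2,2.2,2.2]}}

```text
time: 14.6
eef_pos: [0.4356, -0.3442, 0.072]
eef_rot: [0.736, 0.677, 0.0, 0.001]
contact_force: [-0.5, 0.1, -1.4]
opening: 0.31
gripper_force: 59.4
```

```bash
python3 - <<'E'
from blob import *
s=bot.read_state();e=s['eef_pos'];print(e*1000,s['opening'],R.from_quat(s['eef_rot']).as_euler('xyz',degrees=True)[2]-90)
c=cam('wrist');cv2.imwrite('pics/w7.png',c['img']); I=cv2.cvtColor(c['img'],cv2.COLOR_BGR2GRAY)
# predicted end edge positions of the top/bottom of the container for zero along-offset
M=R.from_quat(s['eef_rot']).as_matrix()
zb=e[2]+.028
P=[[*(e[:2]+M[:2,0]*x),z] for z in (zb,zb+.03) for x in(.035,-.035)]
p=proj(c,P);print(p.round(1).tolist())
print(I[int(p[0,1])-40:int(p[0,1])+60:2,323].tolist())
E
```

```text
[ 435.56391675 -344.20411282   71.99545852] 0.3098949051068968 -4.815323933248138
[[326.4, 238.1], [325.9, 370.4], [327.1, 264.2], [326.4, 416.2]]
[146, 144, 145, 146, 145, 146, 145, 146, 147, 148, 147, 147, 143, 144, 145, 147, 144, 147, 144, 144, 146, 145, 147, 77, 74, 75, 74, 72, 77, 76, 77, 79, 76, 74, 78, 77, 113, 145, 144, 147, 141, 109, 144, 143, 140, 142, 139, 141, 125, 141]
```

{"fn": "send_rows", "kwargs": {"xyz": [[2,4,0],[4,8,0],[6,12,0],[8,16,0],[10,20,0],[12,24,0],[14,28,0],[16,32,0],[18,36,0],[20,40,0],[21.9,44,0],[21.9,45.4,-2],[21.9,45.4,-4.2],[21.9,45.4,-4.2],[21.9,45.4,-4.2],[21.9,45.4,-4.2]], "spin": [0,0,-0.9,-0.9,-0.9,-0.9,-0.9,-0.9,-0.9,-0.9,-0.9,-0.9,-0.9,-0.9,-0.9,-0.9], "hand": [2.2,2.2,2.2,2.2,2.2,2.2,2.2,2.2,2.2,2.2,2.2,2.2,2.2,2.2,2.2,2.2]}}

```text
time: 16.25
eef_pos: [0.6548, 0.1091, 0.0297]
eef_rot: [0.742, 0.671, -0.0, 0.0]
contact_force: [-0.1, 0.9, -0.0]
opening: 0.312
gripper_force: 59.3
```

```bash
python3 - <<'E'
from blob import *
s=bot.read_state();e=s['eef_pos'];print(e*1000,R.from_quat(s['eef_rot']).as_euler('xyz',degrees=True)[2]-90)
c=cam('wrist');cv2.imwrite('pics/w8.png',c['img']); h=cv2.cvtColor(c['img'],cv2.COLOR_BGR2HSV)
m=(h[...,0]>5)&(h[...,0]<22)&(h[...,1]>70)   # wood deck
m[:,:260]=0;m[:,400:]=0
m=cv2.morphologyEx(m.astype(np.uint8),cv2.MORPH_OPEN,np.ones((3,3)));n,l,st,ce=cv2.connectedComponentsWithStats(m);print(st[1:])
i=1+st[1:,4].argmax(); r=st[i]
ys=r[1]+3; 
for y in (r[1],r[1]+2,r[1]+6,r[1]+12):
    x=np.flatnonzero(l[y]==i); print(y,x[0],x[-1],(onz(c,[(x[0],y),(x[-1],y)],.025)[:,:2]*1000).round(1).tolist())
u=np.array([.0997,.995]);f=np.array([654.,107.])
print(proj(c,[[*(f+u*46)/1000,.025],[*(f+u*61)/1000-0,.025]]))
E
```

```text
[654.81451348 109.05118438  29.70694066] -5.767656883911144
[[ 375    0   20  314 1355]
 [ 260  157    5   45  169]
 [ 260  203    6   12   48]
 [ 294  203   58   41 2261]
 [ 260  216   11  100  753]]
203 295 349 [[643.3, 153.6], [671.0, 150.8]]
205 294 351 [[642.7, 152.6], [672.0, 149.7]]
209 294 351 [[642.4, 150.5], [671.8, 147.6]]
215 294 351 [[642.0, 147.3], [671.6, 144.4]]
[[324.64187012 201.68516787]
 [324.67571718 172.34404691]]
```

View pics/w8.png

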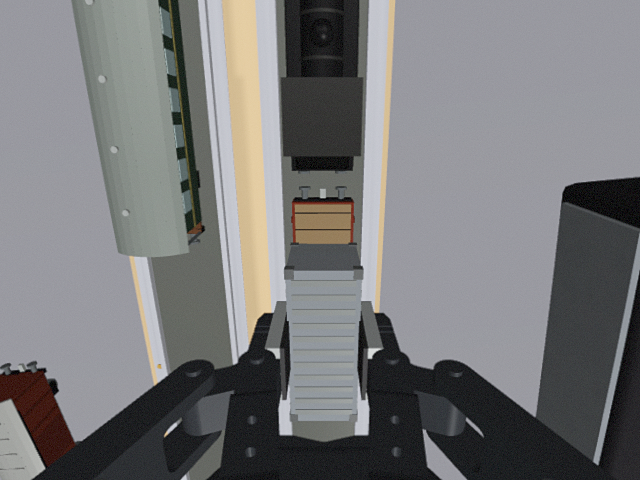

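Deck front edge at row ~202 (y≈153, as predicted), mid column 322.5; container mid column 323, so they are aligned. Lowering and releasing.

{"fn": "send_rows", "kwargs": {"xyz": [[0,0.1,-1.5],[0,0.1,-2.6],[0,0.1,-3],[0,0.1,-3.15],[0,0.1,-3.2],[0,0.1,-3.2]], "spin": [0,0,0,0,0,0], "hand": [2.2,2.2,2.2,2.2,2.2,2.2]}}

```text
time: 16.9
eef_pos: [0.6536, 0.1108, -0.0026]
eef_rot: [0.741, 0.671, -0.001, -0.0]
contact_force: [-3.1, 0.3, 5.9]
opening: 0.315
gripper_force: 60.4
```

{"fn": "send_rows", "kwargs": {"xyz": [[0,0,0],[0,0,0],[0,0,0],[0,0,0],[0,0,1],[0,0,4],[0,0,8],[0,0,13],[-2,-4,17],[-4,-7,20],[-5,-9,22],[-5,-9,22],[-5,-9,22],[-5,-9,22]], "spin": [0,0,0,0,0,0,0,0,0,0,0,0,0,0], "hand": [4.2,4.2,4.2,4.2,4.2,4.2,4.2,5,6,6,6,6,6,6]}}

```text
time: 18.3
eef_pos: [0.6045, 0.0221, 0.2169]
eef_rot: [0.741, 0.672, -0.0, -0.0]
contact_force: [-0.5, 0.4, -0.5]
opening: 0.704
gripper_force: 0.0
```

```bash
python3 - <<'E'
from blob import *
s=bot.read_state();e=s['eef_pos'];print(e*1000)
c=cam('wrist');cv2.imwrite('pics/w9.png',c['img']); h=cv2.cvtColor(c['img'],cv2.COLOR_BGR2HSV)
import pickle;pickle.dump(c,open('w9.pkl','wb'))
u=np.array([.0997,.995]);v=np.array([.995,-.0997]);f=np.array([653.,107.])
W=[[*(f+u*a)/1000,.025] for a in(46,-46)]+[[*(f+u*a)/1000,.055] for a in(35,-35)]; print('deck ends, cont ends px',proj(c,W).round(1).tolist())
p=proj(c,W); x0=int(p[:,0].mean())
m=((h[...,0]>5)&(h[...,0]<22)&(h[...,1]>70)); m[:,:x0-45]=0;m[:,x0+45:]=0
for y in range(int(p[0,1])-8,int(p[1,1])+10,3):
    g=np.flatnonzero(m[y,x0-26:x0+26]); 
    print(y, (g[0]+x0-26,g[-1]+x0-26,len(g)) if len(g) else '', c['img'][y,x0].tolist(), end=' | ')
# container lateral: gray level along 3 rows
G=cv2.cvtColor(c['img'],cv2.COLOR_BGR2GRAY)
for y in (int(p[2,1])+12,int(p.mean(0)[1]),int(p[3,1])-8): print('\n',y,x0-30,G[y,x0-30:x0+30].tolist())
E
```

```text
[604.46143081  22.11578091 216.89355488]
deck ends, cont ends px [[368.4, 60.3], [364.7, 161.4], [372.0, 69.2], [368.7, 152.9]]
52  [101, 106, 102] | 55  [170, 171, 166] | 58  [172, 173, 169] | 61 (np.int64(352), np.int64(384), 33) [68, 93, 137] | 64 (np.int64(352), np.int64(384), 33) [93, 127, 149] | 67 (np.int64(351), np.int64(353), 3) [128, 126, 127] | 70 (np.int64(352), np.int64(352), 1) [148, 142, 136] | 73  [143, 144, 140] | 76 (np.int64(350), np.int64(350), 1) [147, 141, 136] | 79 (np.int64(350), np.int64(350), 1) [146, 141, 136] | 82  [141, 143, 139] | 85 (np.int64(350), np.int64(350), 1) [150, 145, 138] | 88 (np.int64(350), np.int64(350), 1) [144, 146, 141] | 91  [147, 141, 136] | 94 (np.int64(351), np.int64(351), 1) [147, 143, 138] | 97  [146, 146, 139] | 100  [152, 142, 140] | 103  [146, 147, 143] | 106 (np.int64(351), np.int64(351), 1) [151, 144, 138] | 109  [147, 144, 141] | 112 (np.int64(349), np.int64(349), 1) [149, 145, 141] | 115  [151, 145, 140] | 118  [143, 143, 138] | 121  [150, 145, 140] | 124 (np.int64(349), np.int64(349), 1) [143, 141, 140] | 127 (np.int64(349)
[... 834 characters left out ...]
45, 144, 147, 146, 143, 143, 136, 117, 107, 166, 194, 192, 191, 188, 190, 188, 191, 194]

 110 338 [189, 191, 174, 193, 193, 133, 101, 104, 103, 108, 104, 82, 48, 53, 58, 109, 148, 144, 136, 140, 142, 142, 141, 141, 141, 142, 144, 141, 144, 143, 141, 144, 141, 142, 141, 141, 141, 140, 142, 144, 144, 141, 141, 145, 141, 144, 145, 133, 99, 148, 196, 195, 194, 189, 188, 190, 191, 191, 189, 188]

 144 338 [188, 190, 191, 193, 173, 106, 95, 101, 106, 105, 99, 46, 55, 60, 104, 132, 144, 129, 141, 142, 142, 145, 142, 144, 141, 143, 142, 142, 142, 142, 142, 143, 143, 138, 143, 144, 144, 139, 140, 143, 143, 140, 130, 135, 143, 139, 105, 120, 178, 193, 192, 189, 186, 188, 188, 188, 192, 188, 181, 178]
```

The container sits on the deck within about 2 mm lengthwise (rows 67–151 against 69–153 predicted) and 1 mm across. Next is the covered van.

{"fn": "send_rows", "kwargs": {"xyz": [[-4,0,-1],[-8,-1,-3],[-12,-1.4,-7],[-15.8,-1.4,-11],[-15.8,-1.4,-15],[-15.8,-1.4,-15],[-15.8,-1.4,-19],[-15.8,-1.4,-22],[-15.8,-1.4,-24.2],[-15.8,-1.4,-24.2],[-15.8,-1.4,-24.2],[-15.8,-1.4,-24.2],[-15.8,-1.4,-24.2],[-15.8,-1.4,-24.2],[-15.8,-1.4,-24.2],[-15.8,-1.4,-24.2],[-15.8,-1.4,-24.2]], "spin": [2,4,5.8,5.8,5.8,5.8,5.8,5.8,5.8,5.8,5.8,5.8,5.8,5.8,5.8,5.8,5.8], "hand": [6,6,6,6,6,6,6,6,6,6,2.6,2.6,2.6,2.6,2.6,2.6,2.6]}}

```text
time: 20.05
eef_pos: [0.449, 0.0067, -0.0239]
eef_rot: [0.707, 0.708, 0.001, 0.002]
contact_force: [3.7, -2.4, 7.5]
opening: 0.35
gripper_force: 60.0
```

{"fn": "send_rows", "kwargs": {"xyz": [[0,0,1],[0,0,4],[0,0,8],[0,0,8],[0,0,8],[0,0,8]], "spin": [0,0,0,0,0,0], "hand": [2.6,2.6,2.6,2.6,2.6,2.6]}}

```text
time: 20.65
eef_pos: [0.4464, 0.0066, 0.0549]
eef_rot: [0.707, 0.708, -0.0, 0.0]
contact_force: [-1.0, -1.4, -1.2]
opening: 0.348
gripper_force: 59.6
```

```bash
python3 - <<'E'
from blob import *
s=bot.read_state();e=s['eef_pos'];M=R.from_quat(s['eef_rot']).as_matrix();print(e*1000,s['opening'],R.from_quat(s['eef_rot']).as_euler('xyz',degrees=True)[2]-90)
c=cam('wrist');cv2.imwrite('pics/w10.png',c['img']); I=c['img']
zb=e[2]+.025
P=[[*(e[:2]+M[:2,0]*x),zb+z] for x,z in((.053,.012),(.047,.012),(.047,.045),(-.047,.045))]
p=proj(c,P);print(p.round(1).tolist())
r0=int(p[0,1])-15
print(r0,I[r0:r0+70:2,int(p[2,0])].tolist())
print(r0,cv2.cvtColor(I,6)[r0:r0+50:1,int(p[0,0])-18].tolist())
E
```

```text
[446.42593062   6.63541295  54.85283563] 0.348002581658507 0.07305530189174192
[[326.4, 202.6], [326.3, 217.1], [327.1, 244.0], [326.1, 461.8]]
187 [[154, 146, 147], [150, 144, 142], [152, 144, 143], [152, 143, 143], [152, 143, 145], [136, 132, 130], [160, 156, 154], [160, 159, 155], [161, 158, 155], [162, 158, 154], [165, 162, 160], [136, 133, 130], [18, 25, 29], [27, 30, 55], [17, 18, 55], [24, 26, 60], [13, 20, 55], [12, 25, 55], [27, 30, 59], [17, 22, 55], [13, 27, 56], [16, 25, 59], [17, 22, 57], [88, 91, 85], [159, 163, 160], [154, 157, 155], [154, 158, 156], [154, 158, 156], [157, 162, 159], [157, 160, 158], [155, 158, 157], [158, 162, 159], [159, 163, 161], [160, 162, 160], [156, 159, 158]]
187 [147, 147, 146, 145, 147, 146, 144, 149, 150, 147, 149, 146, 146, 147, 146, 143, 147, 148, 147, 146, 148, 150, 93, 18, 23, 29, 27, 25, 35, 20, 38, 23, 33, 35, 23, 38, 33, 33, 28, 30, 33, 39, 32, 33, 34, 67, 105, 156, 155, 152]
```

{"fn": "send_rows", "kwargs": {"xyz": [[4,0,0],[8,-1,0],[12,-1.5,0],[16,-1.5,0],[19.7,-1.5,0],[19.7,-1.5,-2],[19.7,-1.5,-4],[19.7,-1.5,-5],[19.7,-1.5,-5],[19.7,-1.5,-5]], "spin": [-2,-4,-5.8,-5.8,-5.8,-5.8,-5.8,-5.8,-5.8,-5.8], "hand": [2.6,2.6,2.6,2.6,2.6,2.6,2.6,2.6,2.6,2.6]}}

```text
time: 21.7
eef_pos: [0.6432, -0.0075, 0.005]
eef_rot: [0.741, 0.671, -0.0, -0.0]
contact_force: [-0.1, -0.2, -0.7]
opening: 0.357
gripper_force: 59.8
```

```bash
python3 - <<'E'
from blob import *
s=bot.read_state();e=s['eef_pos'];M=R.from_quat(s['eef_rot']).as_matrix();print(e*1000,s['opening'],R.from_quat(s['eef_rot']).as_euler('xyz',degrees=True)[2]-90)
c=cam('wrist');cv2.imwrite('pics/w11.png',c['img']); G=cv2.cvtColor(c['img'],6)
# lane edges ahead of van end, z=8, at y=+0.048..; flat buffers
u=np.array([.0997,.995]);f=np.array([653.5,107.3])
print(proj(c,[[*(f-u*53)/1000,.02],[*(f-u*46)/1000,.025],[.6485,.05,.008]]).round(1).tolist())
h=cv2.cvtColor(c['img'],cv2.COLOR_BGR2HSV);m=((h[...,0]>5)&(h[...,0]<22)&(h[...,1]>70));r=np.flatnonzero(m[:300,322]);print('wood rows',r.tolist())
for y in(150,165,180):print(y,G[y,260:390].tolist())
print(G[100:250:2,305].tolist())
E
```

```text
[643.24078499  -7.53839976   5.01301479] 0.3567812734681572 -5.645251414156675
[[323.7, 171.0], [323.7, 156.2], [325.2, 176.9]]
wood rows [130, 131, 132, 133, 134, 135, 136, 137, 138, 139, 140, 141, 142, 143, 144, 145, 146, 147, 148, 149, 150, 151, 152, 153, 154, 155, 220, 223, 224, 226, 231, 232]
150 [190, 189, 188, 186, 188, 188, 190, 190, 191, 192, 192, 192, 193, 195, 166, 124, 100, 101, 98, 99, 100, 99, 100, 103, 103, 81, 60, 62, 86, 124, 123, 127, 123, 127, 125, 124, 126, 125, 123, 125, 123, 124, 126, 123, 122, 126, 125, 122, 124, 126, 122, 127, 126, 126, 126, 126, 125, 126, 123, 124, 128, 126, 123, 127, 127, 127, 125, 124, 124, 124, 125, 126, 126, 124, 127, 129, 120, 126, 127, 123, 126, 125, 125, 125, 125, 126, 124, 122, 128, 125, 123, 125, 125, 124, 124, 125, 128, 72, 61, 70, 88, 103, 99, 100, 100, 101, 104, 101, 95, 95, 141, 196, 194, 193, 192, 190, 191, 189, 190, 187, 185, 187, 187, 187, 191, 191, 189, 190, 192, 192]
165 [191, 191, 187, 185, 188, 187, 188, 188, 192, 191, 192, 191, 192, 192, 195, 132, 108, 95, 103, 105, 103, 96, 98, 100, 99, 97, 99, 101, 99, 101, 101, 100, 97
[... 720 characters left out ...]
, 100, 101, 99, 99, 97, 100, 99, 103, 100, 99, 101, 100, 97, 102, 101, 101, 98, 101, 100, 102, 100, 100, 99, 103, 100, 98, 99, 101, 100, 102, 101, 103, 99, 100, 103, 101, 103, 98, 102, 99, 99, 101, 100, 100, 103, 104, 97, 101, 100, 99, 101, 101, 99, 97, 152, 196, 192, 190, 191, 191, 192, 190, 188, 187, 186, 188, 187, 190, 192, 189, 190, 191, 190, 190, 188]
[147, 144, 145, 147, 144, 144, 142, 144, 143, 146, 147, 143, 146, 149, 150, 127, 125, 128, 127, 125, 125, 126, 45, 127, 127, 126, 129, 128, 66, 32, 99, 100, 86, 82, 71, 89, 96, 103, 102, 99, 103, 98, 98, 99, 99, 104, 99, 99, 53, 95, 96, 96, 97, 100, 106, 6, 33, 28, 33, 27, 36, 34, 27, 20, 30, 32, 80, 152, 152, 153, 151, 150, 152, 151, 150]
```

{"fn": "send_rows", "kwargs": {"xyz": [[0,0,-0.8],[0,0,-1.6],[0,0,-1.9],[0,0,-2.05],[0,0,-2.1],[0,0,-2.1]], "spin": [0,0,0,0,0,0], "hand": [2.6,2.6,2.6,2.6,2.6,2.6]}}

```text
time: 22.35
eef_pos: [0.6435, -0.0081, -0.0156]
eef_rot: [0.741, 0.671, -0.0, 0.0]
contact_force: [0.7, -0.0, -1.0]
opening: 0.349
gripper_force: 59.9
```

{"fn": "send_rows", "kwargs": {"xyz": [[0,0,-0.05],[0,0,-0.05],[0,0,-0.05],[0,0,-0.05],[0,0,-0.05],[0,0,-0.05],[0,0,2],[0,0,6],[0,0,10],[-4,2,13],[-8,5,15],[-12,8,16],[-16,10,16],[-17.5,10.8,16],[-17.5,10.8,16],[-17.5,10.8,16],[-17.5,10.8,16]], "spin": [0,0,0,0,0,0,0,0,0,2,4,6,8,9.2,9.2,9.2,9.2], "hand": [2.6,2.6,4.4,4.4,4.4,4.4,4.4,4.4,4.4,6,6,6,6,6,6,6,6]}}

```text
time: 24.05
eef_pos: [0.4697, 0.0996, 0.1442]
eef_rot: [0.686, 0.728, 0.0, 0.0]
contact_force: [0.2, -0.6, 0.0]
opening: 0.704
gripper_force: 0.0
```

```bash
python3 - <<'E'
from blob import *
s=bot.read_state();e=s['eef_pos'];print(e*1000,R.from_quat(s['eef_rot']).as_euler('xyz',degrees=True)[2]-90)
c=cam('wrist');cv2.imwrite('pics/w12.png',c['img']); I=cv2.GaussianBlur(c['img'],(5,5),0).astype(int)
m=(I[...,1]-I[...,0]>0)&(I[...,1]>110)
p=proj(c,[[.439,.1785,.04]])[0];print(p)
rect(c,m,.04,(.439,.1785),90)
w=np.zeros(m.shape,np.uint8);cv2.circle(w,tuple(int(v) for v in p),100,1,-1)
# red side
h=cv2.cvtColor(c['img'],cv2.COLOR_BGR2HSV); r=((h[...,1]>120)&(h[...,2]>25)&(w>0)&((h[...,0]<10)|(h[...,0]>170)))
for y in range(int(p[1])-80,int(p[1])+90,6):
    a=np.flatnonzero(m[y]&(w[y]>0)); b=np.flatnonzero(r[y]); q=lambda t:(int(t[0]),int(t[-1])) if len(t) else '-'
    print(y,q(a),q(b),end=' | ')
E
```

```text
[469.67603757  99.55454317 144.21011685] 3.406938866605884
[289.89634664 123.81060948]
px [290. 124.] ctr 437.8 179.6 size 82.6 33.2 ang 3.6 [264  61  48 118]
43 - - | 49 - - | 55 - - | 61 (274, 305) - | 67 (264, 309) - | 73 (264, 309) - | 79 (264, 309) - | 85 (265, 310) - | 91 (265, 309) - | 97 (265, 310) - | 103 (266, 310) - | 109 (266, 310) - | 115 (266, 310) - | 121 (267, 310) - | 127 (266, 310) - | 133 (267, 310) - | 139 (267, 310) - | 145 (268, 311) - | 151 (268, 310) - | 157 (271, 309) - | 163 (271, 310) - | 169 (272, 309) - | 175 (272, 309) - | 181 - - | 187 - - | 193 - - | 199 - - | 205 - - | 211 - - |
```

{"fn": "send_rows", "kwargs": {"xyz": [[-2,4,0],[-3.2,7.9,-2],[-3.2,7.9,-6],[-3.2,7.9,-6],[-3.2,7.9,-10],[-3.2,7.9,-14],[-3.2,7.9,-16.8],[-3.2,7.9,-16.8],[-3.2,7.9,-16.8],[-3.2,7.9,-16.8],[-3.2,7.9,-16.8],[-3.2,7.9,-16.8],[-3.2,7.9,-16.8],[-3.2,7.9,-16.8],[-3.2,7.9,-16.8]], "spin": [0.1,0.1,0.1,0.1,0.1,0.1,0.1,0.1,0.1,0.1,0.1,0.1,0.1,0.1,0.1], "hand": [6,6,6,6,6,6,6,6,2.6,2.6,2.6,2.6,2.6,2.6,2.6]}}

```text
time: 25.6
eef_pos: [0.4378, 0.1789, -0.022]
eef_rot: [0.685, 0.729, 0.001, 0.001]
contact_force: [0.0, -1.4, 9.2]
opening: 0.351
gripper_force: 60.4
```

{"fn": "send_rows", "kwargs": {"xyz": [[0,0,1],[0,0,4],[0,0,8],[0,0,8],[0,0,8],[0,0,8]], "spin": [0,0,0,0,0,0], "hand": [2.6,2.6,2.6,2.6,2.6,2.6]}}

```text
time: 26.2
eef_pos: [0.4366, 0.1783, 0.0564]
eef_rot: [0.685, 0.729, -0.0, 0.0]
contact_force: [0.0, 0.0, -0.4]
opening: 0.353
gripper_force: 59.6
```

```bash
python3 - <<'E'
from blob import *
s=bot.read_state();e=s['eef_pos'];M=R.from_quat(s['eef_rot']).as_matrix();print(e*1000,s['opening'],R.from_quat(s['eef_rot']).as_euler('xyz',degrees=True)[2]-90)
c=cam('wrist');cv2.imwrite('pics/w13.png',c['img']); I=cv2.GaussianBlur(c['img'],(3,3),0)
zb=e[2]+.0245
print(proj(c,[[*(e[:2]+M[:2,0]*x),zb+z] for x,z in((.046,.012),(.04,.014),(.04,.04),(.04,.056))]).round(1).tolist())
print([(y,I[y,322].tolist()) for y in range(195,270,3)])
E
```

```text
[436.60010001 178.30725287  56.38202576] 0.35251478776501993 3.5479061533081477
[[326.3, 219.3], [326.2, 234.9], [326.8, 258.3], [327.3, 277.9]]
[(195, [153, 146, 146]), (198, [154, 147, 146]), (201, [153, 146, 146]), (204, [153, 146, 146]), (207, [153, 146, 146]), (210, [153, 147, 146]), (213, [154, 146, 146]), (216, [139, 134, 133]), (219, [166, 168, 164]), (222, [168, 170, 166]), (225, [169, 171, 166]), (228, [167, 169, 165]), (231, [14, 19, 43]), (234, [15, 22, 56]), (237, [15, 20, 53]), (240, [15, 22, 55]), (243, [14, 21, 54]), (246, [12, 22, 54]), (249, [19, 24, 56]), (252, [13, 19, 52]), (255, [68, 73, 95]), (258, [159, 163, 161]), (261, [157, 160, 159]), (264, [158, 161, 159]), (267, [118, 122, 127])]
```

{"fn": "send_rows", "kwargs": {"xyz": [[1.5,-4,0],[3.5,-8,0],[5.5,-12,0],[8,-16,0],[10.5,-20,0],[13,-24,0],[16,-28,0],[19.6,-29.2,0],[19.6,-29.2,-2],[19.6,-29.2,-5],[19.6,-29.2,-5],[19.6,-29.2,-5]], "spin": [-2,-4,-6,-8,-9.3,-9.3,-9.3,-9.3,-9.3,-9.3,-9.3,-9.3], "hand": [2.6,2.6,2.6,2.6,2.6,2.6,2.6,2.6,2.6,2.6,2.6,2.6]}}

```text
time: 27.45
eef_pos: [0.6316, -0.1122, 0.0053]
eef_rot: [0.741, 0.672, -0.001, -0.001]
contact_force: [0.3, 0.6, 0.2]
opening: 0.354
gripper_force: 59.6
```

```bash
python3 - <<'E'
from blob import *
s=bot.read_state();e=s['eef_pos'];print(e*1000,R.from_quat(s['eef_rot']).as_euler('xyz',degrees=True)[2]-90)
c=cam('wrist');cv2.imwrite('pics/w14.png',c['img']); G=cv2.cvtColor(c['img'],6); I=cv2.GaussianBlur(c['img'],(3,3),0)
u=np.array([.0997,.995]);v=np.array([643.2,-5.5])
print(proj(c,[[*(v-u*53)/1000,.02],[*(v-u*47)/1000,.022],[*(v-u*47)/1000,.05]]).round(1).tolist())
print([(y,I[y,322].tolist()) for y in range(130,250,4)])
for y in(190,):print(y,G[y,260:390].tolist())
E
```

```text
[ 631.61069906 -112.24720252    5.34861901] -5.625228838354417
[[328.3, 188.4], [328.4, 175.9], [329.2, 187.3]]
[(130, [153, 156, 154]), (134, [154, 157, 155]), (138, [153, 156, 154]), (142, [153, 156, 154]), (146, [153, 156, 154]), (150, [153, 156, 154]), (154, [152, 156, 154]), (158, [146, 149, 147]), (162, [154, 157, 155]), (166, [153, 155, 154]), (170, [151, 155, 153]), (174, [151, 154, 153]), (178, [152, 155, 153]), (182, [153, 155, 153]), (186, [152, 155, 153]), (190, [152, 155, 155]), (194, [139, 142, 141]), (198, [98, 102, 100]), (202, [99, 104, 101]), (206, [98, 102, 101]), (210, [96, 102, 100]), (214, [97, 103, 101]), (218, [142, 144, 140]), (222, [167, 168, 164]), (226, [167, 169, 165]), (230, [60, 63, 67]), (234, [13, 19, 53]), (238, [19, 25, 56]), (242, [12, 19, 53]), (246, [14, 19, 54])]
190 [190, 188, 190, 192, 189, 189, 189, 190, 189, 190, 191, 192, 194, 191, 189, 190, 191, 191, 195, 126, 106, 99, 110, 128, 125, 127, 122, 123, 122, 126, 128, 136, 134, 135, 134, 134, 135, 136, 136, 137, 140, 144, 149, 147, 141, 144, 141, 143, 145, 144, 144, 147, 151, 152, 150, 147, 151, 150, 149, 151, 149, 153, 157, 155, 153, 155, 156, 156, 156, 156, 156, 156, 155, 156, 158, 161, 158, 158, 159, 158, 158, 157, 158, 157, 157, 159, 156, 161, 158, 158, 156, 156, 156, 157, 157, 155, 154, 156, 156, 154, 152, 156, 153, 156, 153, 151, 151, 152, 154, 153, 151, 149, 159, 190, 191, 191, 188, 188, 189, 189, 191, 191, 191, 194, 192, 191, 192, 190, 189, 189]
```

{"fn": "send_rows", "kwargs": {"xyz": [[0.15,-0.2,-0.3],[0.15,-0.2,-1],[0.15,-0.2,-1.6],[0.15,-0.2,-1.9],[0.15,-0.2,-2],[0.15,-0.2,-2],[0.15,-0.2,-2]], "spin": [0,0,0,0,0,0,0], "hand": [2.6,2.6,2.6,2.6,2.6,2.6,2.6]}}

```text
time: 28.2
eef_pos: [0.6341, -0.115, -0.0137]
eef_rot: [0.741, 0.671, 0.0, 0.0]
contact_force: [-0.0, -0.5, -1.0]
opening: 0.354
gripper_force: 59.7
```

No contact yet, so I'll ease down 1 mm, check, then release and back off to look.

{"fn": "send_rows", "kwargs": {"xyz": [[0,0,-0.05],[0,0,-0.1],[0,0,-0.1]], "spin": [0,0,0], "hand": [2.6,2.6,2.6]}}

```text
time: 28.5
eef_pos: [0.6342, -0.115, -0.0139]
eef_rot: [0.741, 0.671, 0.0, 0.0]
contact_force: [-2.1, -0.6, 7.5]
opening: 0.351
gripper_force: 60.9
```

{"fn": "send_rows", "kwargs": {"xyz": [[0,0,0],[0,0,0],[0,0,0],[0,0,0],[0,0,2],[0,0,6],[0,0,10],[-2,-3,14],[-4,-3,18],[-5,-3,22],[-5,-3,26],[-5,-3,28],[-5,-3,28],[-5,-3,28],[-5,-3,28]], "spin": [0,0,0,0,0,0,0,0,0,0,0,0,0,0,0], "hand": [4.4,4.4,4.4,4.4,4.4,4.4,4.4,6,8,8,8,8,8,8,8]}}

```text
time: 30.0
eef_pos: [0.5832, -0.1451, 0.2639]
eef_rot: [0.741, 0.671, -0.001, -0.001]
contact_force: [-0.5, 0.4, -0.9]
opening: 0.944
gripper_force: 0.0
```

```bash
python3 - <<'E'
from h import *
import pickle
c=cam('wrist');pickle.dump(c,open('w15.pkl','wb')); s=cam('scene'); print(bot.read_state()['eef_pos'])
a=c['img'][0:480,240:560]; b=cv2.resize(s['img'][255:355,225:325+65+95],(480,185)); b2=cv2.resize(s['img'][270:350,320:485],(480,233),interpolation=2)
o=np.zeros((480,800,3),np.uint8);o[:,:320]=a;o[:185,320:]=b;o[200:433,320:]=b2;cv2.imwrite('pics/fin.png',o)
E
```

```text
[ 0.58340422 -0.14495995  0.26389401]
```

View pics/fin.png

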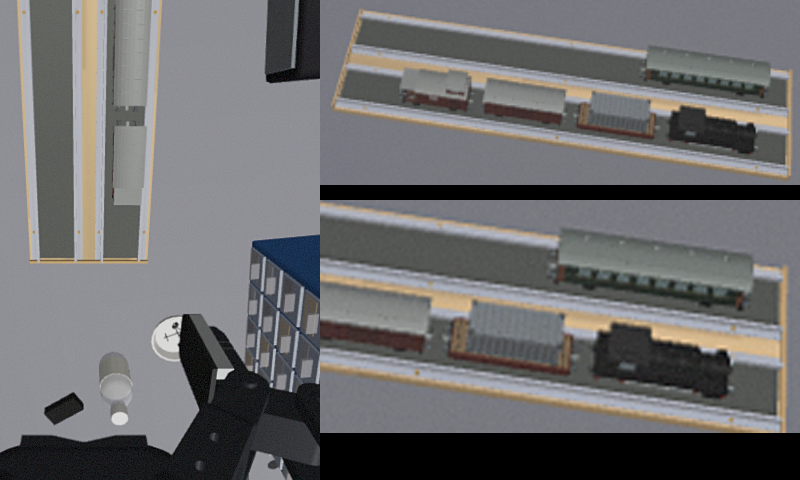

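The final picture shows engine, flat wagon with container, covered van and guard's van in line in the engine's lane with small gaps, and the coach undisturbed. One numeric check on the guard's van, then I'll hand in.

```bash
python3 - <<'E'
from h import *
import pickle
c=pickle.load(open('w15.pkl','rb'))
g=onz(c,[(353.5,185),(382,185),(353.5,130),(386.5,130)],.041)*1000
for a,b in((0,1),(2,3)):
    m=(g[a]+g[b])/2; print(m.round(1),'lane dev',(m[0]-644-.1002*m[1]).round(1),'w',(g[b]-g[a])[0].round(1))
s=cam('scene')
P=onz(s,[(225+398/1.846,255+95/1.846),(225+474/1.846,255+100/1.846),(225+481/1.846,255+105/1.846),(225+568/1.846,255+117/1.846),(225+576/1.846,255+122/1.846),(225+660/1.846,255+132/1.846)],.02)*1000
print(P[:,1].round(1)); print(bot.job_done())
E
```

```text
[ 631.7 -135.9   41. ] lane dev 1.3 w 31.4
[637.6 -77.9  41. ] lane dev 1.4 w 34.7
[232.7 326.  333.9 438.6 447.3 547.2]
the job is handed in; nothing more can be done
None
```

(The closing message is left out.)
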